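Ready a clamping fixture: fit the bar handle, then hold the block in the fence corner

ROBOT

A 6-joint arm with a two-finger parallel gripper is mounted at the origin on the work surface. World frame = base frame: x ahead of the robot, y to its left, z up, the work surface at z = 0. Lengths are in m, angles in rad, forces in N, time in s.
With the tool pointing down it reaches from about 0.3 to 0.775 m from the base axis. Payload 14.6 kg.
Tool frame: the origin (TCP) lies midway between the tips of the shut fingers; the grasp point (between the pads) lies 19 mm behind it; z points along the fingers, y is the direction in which the jaws open and shut (so a half turn about z gives the same grasp; the last joint's range is limited). The gripper opens to 94 mm and grips with 3 to 60 N. Pads are 16 mm wide; open, the fingers measure 119 mm over their backs; the gripper's body (75 mm by 177 mm) begins 78 mm behind the grasp point.
Start: joints at [1.127, 0.3, 1.521, -0, 1.321, -0.067], TCP at [0.202, 0.511, 0.205] pointing down, gripper open.
Joint ranges: [-3.03, 3.03], [-0.79, 2.21], [0.23, 2.52], [-1.04, 4.18], [0, 3.07], [-2.55, 2.55]. Speed limits (rad/s): [2.22, 2.22, 2.57, 3.14, 3.14, 3.14].

INTERFACE

Orientations are given as a unit quaternion [x, y, z, w].
In Python, from bench import env gives the robot as it stands. The module is installed in compiled form; this text tells all that it offers. Calls block until the motion is done:
- env.move_to(position, orientation): joint-space move of the TCP to a pose.
- env.line_to(position, orientation=None, rate=0.15, threshold=None): straight line of the TCP; orientation=None keeps the orientation; rate is the mean speed in m/s. With threshold (N) it stops when the force on the tool has changed by that much, and returns True; else False.
- env.set_joints(angles): joint-space move.
- env.command_gripper(opening, f_grip=None): finger opening in m; f_grip is the grip in N (None keeps the last); returns when the fingers have stopped.
- env.wait(seconds).
- env.ik(position, orientation): joint angles nearest the present ones, or None.
- env.get_image(name): name is "side" or "top" or "wrist"; returns (picture, depth): 384x512x3 uint8, red, green, blue; 384x512 float32, m along the optical axis (not along the pixel's ray), 0 where there is no reading.
- env.camera_model(name): a dict with "mtx" (3x3 intrinsics, pixels), "view" (4x4, takes a point from world to camera coordinates); the wrist camera has in their place "T_tool_cam" (4x4, takes a point from camera to tool coordinates, whose origin is the TCP and whose axes are the flange's). Camera axes: x right, y up, looking along -z (the intrinsics and any distortion apply to the point x, -y, -z); pixel columns grow to the right and rows downward; lengths in m; the calibration is good to about 2 mm. The wrist camera is an equidistant fisheye: a pixel r from the principal point sees the ray r / f radians off the axis. A picture is of the moment at which its call begins: read the wrist's pose just before it. camera_model takes no time and is no camera call.
A pose or a line that the arm cannot do raises env.Unreachable and nothing moves.
- env.finish_job(): hands the job in, once; it reports no verdict.
Trained networks look in the newest picture that a camera, given by its name, has taken for a name from the list of things; names that differ only in an ending like _2 or _b are one class to them, and where a whole thing is asked for, a point or a joint stands for the part that bears it (a point fixed in the world has none). Each returns a list of dicts, best first, with "score" (0 to 1); they miss things now and then, are a little off and sometimes report something else, mostly with a low value. They report only what shows in the picture. A call takes as long as a camera call.
- env.silhouettes(camera, name): "region" (384x512 bool, what is visible of it) and "box" ([left, top, right, bottom] in pixels, round what is visible of it).
Readings, each from a call of its own:
- env.get_t(): time.
- env.get_joint_pos(): joint angles.
- env.get_dq(): joint speeds.
- env.get_effort(): joint torques, N m.
- env.get_tcp_pos(): TCP position.
- env.get_eef_rot(): TCP orientation.
- env.get_force(): force on the tool from outside, world axes, zero at the start.
- env.get_torque(): the same for the moment, N m.
- env.get_gripper_width(): finger opening in m.
Only numpy, scipy, OpenCV 4.12 (cv2) and the standard library are available. Lean on these libraries where they do the work, as an engineer would, in place of code of your own. Each camera call takes 0.05 s, during which the arm holds its last target.

TASK

Get the fixture ready for clamping: fit the square-bored bar handle fully down onto the clamp's square shaft and let go of it. Then set the machined block flat on the fixture plate, upright, with its long side along the long fence, push it into the corner so that it touches both fences at once, and finish while still holding it pressed firmly against both (do not let go: I will tighten the clamp). Leave the chucks and the bar lying nearby where they are.

Things in the scene. Friction and masses are not known exactly. Their poses are not given: they have to be found in the camera images.
- fixture: Fixed dark steel plate 220 (x) x 180 (y) x 16 mm on a 3 mm mat, yawed at random. Origin: centre of underside. Two fences make a corner at its +x +y end. Oppo a fixed grey clamp body 46 x 46 x 24 mm high with a steel nose, 20 mm wide, 18 mm high, reaching 54 mm from the shaft axis towards the corner, clear of the block's place. Oiled: the block slides easily.
- fence_long: Fixed steel bar on the plate, 170 mm along the fixture's x, 16 mm thick, 18 mm high above the plate. Origin: centre of its underside. The face towards the fixture's -y is the working face.
- fence_short: Fixed steel bar on the plate, 90 mm along the fixture's y, 16 mm thick, 18 mm high above the plate. Origin: centre of its underside. The face towards the fixture's -x is the working face.
- corner (a point): Point on the plate's top where the working faces of the two fences meet; axes are the fixture's. The fences lie towards +x and +y of it. With the block home, the block's origin is at x -35 mm, y -25 mm, z 0 from it.
- shaft (a point): Centre of the foot of the upright square shaft, on the clamp body's flat top, 40 mm above the fixture's underside; axes are the fixture's. Steel shaft 12.5 mm square, flats along the fixture's x and y, 28 mm tall above this point (last 4 mm stepped narrower); it does not turn. A fully seated handle has its origin here.
- handle: Loose steel bar handle, about 160 g: hub 32 x 32 x 36 mm high with a 15 mm square bore right through, top to bottom, sides parallel to the hub's; two round arms along its x at 24 mm height, 112 mm over their 16 mm thick black ends. Starts flat on the mat, bore upright. Origin: centre of hub's underside, z up. Grip the hub's free y faces. Fits the shaft in four quarter-turn positions.
- block: Loose machined aluminium bearing block, about 340 g: a rectangular foot 70 (x) x 50 (y) x 24 mm high and, centred on it, a rib 46 (x) x 26 (y) mm rising to 60 mm above the underside. Starts upright on the mat. Origin: centre of the underside; z up. Alike after a half turn about z.
- lathe_chuck: Bystander: small three-jaw steel chuck, 70 mm across, 38 mm high, origin under its centre. Leave alone.
- drill_chuck: Bystander: small steel drill chuck standing upright, 36 mm across, 60 mm high, origin under its centre. Leave alone.
- parallel_bar: Bystander: dark steel bar 120 x 12 x 20 mm high, origin under its centre. Leave alone.

How it is judged:
On the way, in this order (a step that is already met when the one before it is completed fails the run):
1. the handle sits fully down on the square shaft, let go (horizontal distance between handle and shaft below 0.003 m and z of handle in the frame of shaft below 0.003 m and angle between handle's own z axis and vertical below 0.06 rad and contact force between the fingers and handle below 0.2 N), for 0.2 s.
2. the block lies flat in the corner, pressed against both fences (contact force between block and fence_long above 1 N and contact force between block and fence_short above 1 N and x of block in the frame of corner between -0.0385 and -0.0325 m and y of block in the frame of corner between -0.0285 and -0.0225 m and z of block in the frame of corner between -0.003 and 0.003 m and angle between the x axis of block and the x axis of fixture, either way round below 0.04 rad and angle between block's own z axis and vertical below 0.04 rad), for 0.2 s.
At the end, for the whole second after the job is handed in: Robot still presses the block on each fence with over 1 N; block at rest, flat on the plate (3 mm, 0.04 rad), long side along the long fence (0.04 rad), origin within 3 mm or so of home; handle untouched, upright on the shaft within 3 mm of fully down and of centre (all of step 1 and all of step 2 and contact force between any of the fingers, the arm and block above 1 N and contact force between handle and block below 0.2 N and contact force between the arm and handle below 0.2 N and linear speed of block below 0.02 m/s); the arm keeps its last pose, push and grip.
It fails at once if the lathe chuck is moved more than 20 mm (distance of lathe_chuck from where it was at the start of the episode above 0.02 m).
It fails at once if the drill chuck is moved more than 20 mm (distance of drill_chuck from where it was at the start of the episode above 0.02 m).
It fails at once if the parallel bar is moved more than 20 mm (distance of parallel_bar from where it was at the start of the episode above 0.02 m).
It also fails if it takes over 64 s, if anything falls off the work surface, if the arm or the gripper's body presses on something with over 40 N, if the wrist force passes 120 N, or if a joint passes its speed limit or range.

## Working session

There is one attempt and no reset: what is moved stays moved. The work goes in short steps, each a Python script; the robot and the scene stay as the last script left them, time stands still between calls to the robot, and variables do not carry over. Pictures are saved under pics/ and viewed, and the job is handed in when it is done.

```bash
mkdir -p pics; python3 - <<'E'
from bench import env
import cv2,numpy as np
for n in ["top","side","wrist"]:
    p,d=env.get_image(n); cv2.imwrite(f"pics/{n}0.png",p[:,:,::-1]); np.save(f"{n}_d.npy",d)
    m=env.camera_model(n); print(n,{k:np.round(np.array(v),4).tolist() for k,v in m.items() if not isinstance(v,str)})
print(env.get_t(),env.get_tcp_pos(),env.get_eef_rot())
E
```

```text
top {'mtx': [[487.1017, 0.0, 254.1247], [0.0, 487.1017, 188.6779], [0.0, 0.0, 1.0]], 'view': [[0.0207, -0.9997, 0.0103, -0.1199], [0.9826, 0.0223, 0.1843, -0.5777], [-0.1844, 0.0063, 0.9828, -1.2267], [0.0, 0.0, 0.0, 1.0]]}
side {'mtx': [[398.7695, 0.0, 252.7937], [0.0, 398.7695, 192.3487], [0.0, 0.0, 1.0]], 'view': [[0.9653, -0.2609, -0.0083, -0.5896], [0.2089, 0.7532, 0.6238, -0.0864], [-0.1565, -0.6039, 0.7816, -1.0399], [0.0, 0.0, 0.0, 1.0]]}
wrist {'mtx': [[297.3186, 0.0, 257.4176], [0.0, 297.3186, 187.5099], [0.0, 0.0, 1.0]], 'T_tool_cam': [[-0.0009, 0.9698, 0.2439, 0.0695], [1.0, 0.0007, 0.0009, 0.0002], [0.0007, 0.2439, -0.9698, -0.1797], [0.0, 0.0, 0.0, 1.0]]}
0.15 [0.20228772 0.51124043 0.20501834] [ 1.87266746e-01  9.82309000e-01 -4.29522035e-04 -9.83211083e-05]
```

View pics/top0.png

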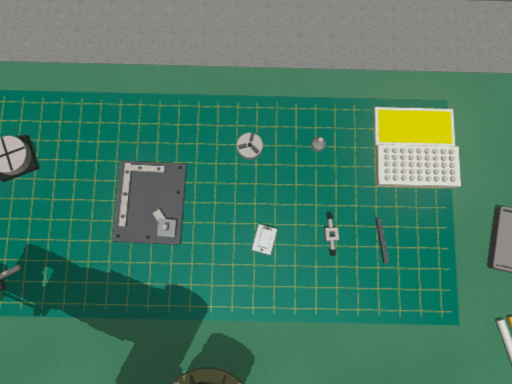

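View pics/side0.png

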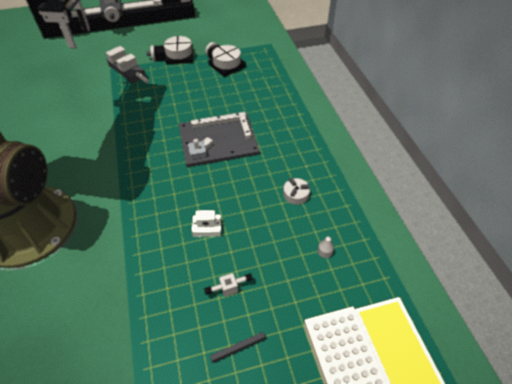

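View pics/wrist0.png

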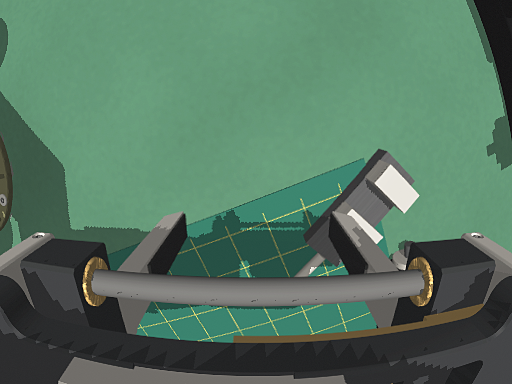

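The top view shows the fixture at (150,203) with its corner top-left and the clamp at (166,226). The block is at (265,239), the handle at (332,234), the bar at (382,240) and the chucks at (250,145) and (319,143). I'll get metric positions next.

```bash
cat > h.py <<'E'
from bench import env
import numpy as np, cv2
from scipy.spatial.transform import Rotation as R
def look(n):
    T=np.eye(4); T[:3,:3]=R.from_quat(env.get_eef_rot()).as_matrix(); T[:3,3]=env.get_tcp_pos()
    p,d=env.get_image(n); m=env.camera_model(n)
    c2w = T@np.array(m["T_tool_cam"]) if n=="wrist" else np.linalg.inv(np.array(m["view"]))
    return p,d,np.array(m["mtx"]),c2w
def rays(n,uv,K):
    uv=np.asarray(uv,float).reshape(-1,2)
    a=(uv[:,0]-K[0,2])/K[0,0]; b=(uv[:,1]-K[1,2])/K[1,1]
    if n=="wrist":
        r=np.hypot(a,b); s=np.where(r>1e-9,np.tan(r)/np.maximum(r,1e-9),1); a=a*s;b=b*s
    return np.stack([a,-b,-np.ones_like(a)],1)
def cloud(n,d,K,c2w,mask):
    v,u=np.nonzero(mask&(d>0)); P=rays(n,np.stack([u,v],1),K)*d[v,u][:,None]
    return P@c2w[:3,:3].T+c2w[:3,3], np.stack([u,v],1)
def atz(n,uv,K,c2w,z):
    D=rays(n,uv,K)@c2w[:3,:3].T; o=c2w[:3,3]; return o+D*((z-o[2])/D[:,2])[:,None]
def proj(n,P,K,c2w):
    P=np.asarray(P,float).reshape(-1,3); Q=(P-c2w[:3,3])@c2w[:3,:3]
    x,y,z=Q[:,0],-Q[:,1],-Q[:,2]
    if n=="wrist":
        r=np.hypot(x,y); th=np.arctan2(r,z); s=th/np.maximum(r,1e-9)
    else: s=1/z
    return np.stack([K[0,0]*x*s+K[0,2],K[1,1]*y*s+K[1,2]],1)
def down(yaw): # tool x axis at world yaw, z down
    x=np.array([np.cos(yaw),np.sin(yaw),0]); z=np.array([0,0,-1.]); return R.from_matrix(np.stack([x,np.cross(z,x),z],1)).as_quat()
E
python3 - <<'E'
from h import *
p,d,K,C=look("top")
names=["fixture","fence_long","fence_short","handle","block","lathe_chuck","drill_chuck","parallel_bar"]
for n in names:
    for s in env.silhouettes("top",n)[:2]:
        P,_=cloud("top",d,K,C,s["region"])
        if len(P)<5: continue
        hi=P[P[:,2]>np.percentile(P[:,2],20)]
        (c,sz,a)=cv2.minAreaRect(P[:,:2].astype(np.float32)*1000)
        print(n,round(s["score"],2),s["box"],"rect",np.round(c,0),np.round(sz,0),round(a,1),"z",np.round(np.percentile(P[:,2],[5,50,95]),3))
E
```

```text
fixture 0.98 [113.4, 160.7, 185.3, 248.5] rect [548. 175.] [188. 227.] 88.0 z [0.015 0.02  0.041]
fence_long 0.85 [119.9, 163.3, 134.5, 226.9] rect [566. 237.] [ 22. 176.] 87.8 z [0.022 0.036 0.041]
fence_short 0.78 [130.1, 165.6, 162.7, 173.7] rect [634. 179.] [90. 18.] 88.1 z [0.021 0.036 0.041]
handle 0.82 [325.2, 212.2, 340.5, 256.9] rect [ 467. -315.] [ 39. 111.] 85.5 z [0.001 0.032 0.042]
handle 0.23 [375.8, 216.6, 386.3, 262.4] rect [ 459. -455.] [122.  21.] 9.2 z [0.003 0.021 0.027]
block 0.61 [251.1, 224.9, 277.6, 256.3] rect [ 451. -138.] [54. 70.] 75.4 z [0.021 0.029 0.065]
block 0.4 [131.9, 163.6, 162.9, 173.6] rect [636. 179.] [90. 21.] 88.4 z [0.025 0.037 0.041]
lathe_chuck 0.81 [236.8, 133.9, 266.5, 159.2] rect [711. -95.] [79. 69.] 0.9 z [0.012 0.031 0.042]
drill_chuck 0.54 [131.3, 165.7, 164.3, 172.9] rect [636. 180.] [91. 22.] 89.6 z [0.022 0.036 0.041]
drill_chuck 0.45 [312.7, 138.7, 326.8, 151.8] rect [ 714. -279.] [33. 29.] 61.5 z [0.015 0.039 0.062]
```

Sizes and heights agree with the given ones: fence top is 0.037 and hub top about 0.039. Next I'll look at the shaft with the wrist camera, then the handle.

```bash
python3 - <<'E'
from h import *
y=np.deg2rad(-2)
for i,(pos,yaw) in enumerate([([0.50,0.145,0.20],y),([0.467,-0.315,0.17],np.deg2rad(-4.5))]):
    env.move_to(pos,down(yaw)); env.wait(0.2)
    p,d,K,C=look("wrist"); np.savez(f"w{i}.npz",p=p,d=d,K=K,C=C); cv2.imwrite(f"pics/w1_{i}.png",p[:,:,::-1])
    print(env.get_t(),env.get_tcp_pos(),env.get_joint_pos(), env.get_force())
    print([ (s['score'],s['box']) for s in env.silhouettes("wrist",["fixture","handle"][i])])
E
```

```text
2.575 [0.49989566 0.14541147 0.19999973] [ 2.12714856e-01  2.39057937e-01  1.61108256e+00 -4.01811573e-06
  1.29143091e+00  1.81731870e+00] [0.9704001  0.54855163 0.71592986]
[(0.8, [158.5, 46.7, 304.3, 219.3]), (0.52, [187.3, 55.1, 262.7, 74.9])]
4.5667 [ 0.46730757 -0.31454708  0.17008612] [-6.57467539e-01  3.59600214e-01  1.52623385e+00  3.78517299e-06
  1.25561532e+00  9.91016931e-01] [-0.74702179 -0.41785287  0.28437222]
[(0.88, [239.8, 124.5, 273.7, 225.2])]
```

```bash
python3 -c "
import cv2
for i in (0,1):
    a=cv2.imread(f'pics/w1_{i}.png'); cv2.imwrite(f'pics/w1c_{i}.png',cv2.resize(a[60:300,100:420],None,fx=2.4,fy=2.4,interpolation=cv2.INTER_CUBIC))"
```

```text
(no output)
```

View pics/w1c_0.png

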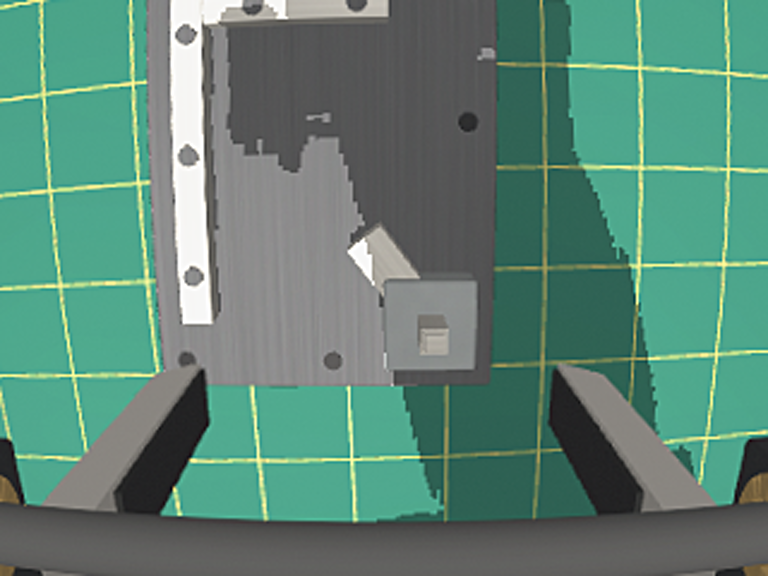

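View pics/w1c_1.png

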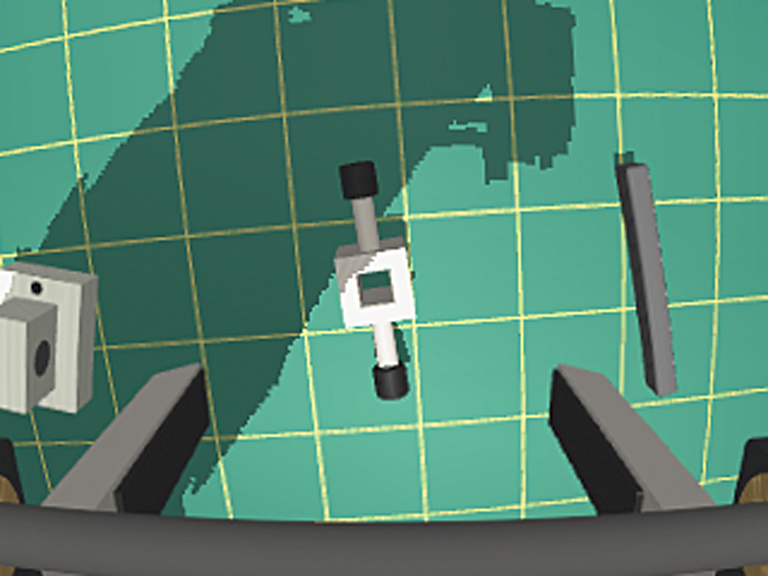

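The wrist views show the clamp body with the shaft tip near crop (434,342), and the handle hub centred near crop (380,290). I'll compute both.

```bash
python3 - <<'E'
from h import *
def crop(l): return np.array(l,float)/2.4+[100-.5+.5/2.4,60-.5+.5/2.4]
w=np.load("w0.npz")
def show(t,l,z):
    q=atz("wrist",crop(l),w["K"],w["C"],z); print(t,np.round(q.mean(0)*1000,1)); print("  sides",np.round(np.linalg.norm(np.roll(q,-1,0)-q,axis=1)*1000,1),"ang",np.round(np.rad2deg(np.arctan2(*(np.roll(q,-1,0)-q)[:,[1,0]].T)),1)); return q
show("body",[(385,281),(476,281),(476,370),(384,369)],.043)
show("shafttop",[(421,330),(447,330),(447,355),(421,355)],.071)
P,uv=cloud("wrist",w["d"],w["K"],w["C"],np.ones(w["d"].shape,bool))
def rect(t,sel):
    q=P[sel]; c,s,a=cv2.minAreaRect(q[:,:2].astype(np.float32)*1000); print(t,len(q),np.round(c,1),np.round(s,1),round(a,2),np.round(q[:,:2].mean(0)*1000,1),"z",np.round(np.percentile(q[:,2],[5,50,95])*1000,1))
near=np.hypot(P[:,0]-.5,P[:,1]-.145)<.06
rect("body",near&(abs(P[:,2]-.043)<.0025)); rect("shaft",near&(P[:,2]>.055)&(P[:,2]<.08)); rect("sh top",near&(P[:,2]>.069)&(P[:,2]<.08))
f=(P[:,2]>.034)&(P[:,2]<.040)&(P[:,1]>.15)&(P[:,1]<.27)
rect("fences",f)
fl=f&(P[:,1]>.22)&(P[:,0]<.61); v=P[fl]; print("long yaw", np.rad2deg(np.polyfit(v[:,0],v[:,1],1)[0]))
w=np.load("w1.npz")
show("hub",[(344,280),(409,250),(413,317),(349,328)][:0]+[(343,279),(409,262),(413,316),(349,328)],.039)
P,uv=cloud("wrist",w["d"],w["K"],w["C"],np.ones(w["d"].shape,bool))
near=np.hypot(P[:,0]-.467,P[:,1]+.315)<.075
rect("hubtop",near&(abs(P[:,2]-.039)<.002)); rect("handle",near&(P[:,2]>.012)&(P[:,2]<.05))
v=P[near&(P[:,2]>.012)&(P[:,2]<.05)][:,:2]; u,s,vt=np.linalg.svd(v-v.mean(0)); print(np.rad2deg(np.arctan2(vt[0,1],vt[0,0])))
E
```

```text
body [476.1 120.4  43. ]
  sides [44.2 45.6 46.2 44.8] ang [ -91.9 -179.9   87.1   -2.5]
shafttop [476.2 120.8  71. ]
  sides [11.8 11.9 11.9 11.8] ang [-92.1 179.5  87.8  -1. ]
body 1228 [475.5 120.1] [45.6 46.2] 88.18 [477.8 121.3] z [42.  43.3 44.5]
shaft 166 [476.1 120.6] [12.3 12.6] 89.52 [477.5 120.7] z [58.4 69.2 72.2]
sh top 88 [475.8 120.7] [10.  10.5] 88.34 [476.3 120.9] z [69.2 70.8 72.5]
fences 2786 [564.  197.6] [ 96.3 168.7] 89.36 [585.3 218.2] z [35.9 37.4 39.1]
long yaw -1.7580023966766787
hub [ 465.5 -314.5   39. ]
  sides [30.3 24.8 29.4 22.8] ang [ -79.8 -179.8   96.5    1.7]
hubtop 688 [ 469.4 -313.3] [32.7 32. ] 4.46 [ 469.8 -313.3] z [38.1 39.2 40.4]
handle 1640 [ 469.4 -313.3] [112.1  32. ] 4.46 [ 471.3 -313.2] z [25.6 34.7 40.1]
-175.58996078764136
```

```bash
cat >> h.py <<'E'
def rect(t,q):
    c,s,a=cv2.minAreaRect(q[:,:2].astype(np.float32)*1000); print(t,len(q),"rect",np.round(c,1),np.round(s,1),round(a,2),"mean",np.round(q[:,:2].mean(0)*1000,1),"z",np.round(np.percentile(q[:,2],[5,50,95])*1000,1))
E
python3 - <<'E'
from h import *
env.move_to([.4694,-.3133,.17],down(np.deg2rad(4.5+180))); env.wait(0.15)
p,d,K,C=look("wrist"); np.savez("w2.npz",p=p,d=d,K=K,C=C); cv2.imwrite("pics/w2.png",p[:,:,::-1])
print(env.get_t(),env.get_tcp_pos(),env.get_joint_pos(),env.get_force())
P,uv=cloud("wrist",d,K,C,np.ones(d.shape,bool))
near=np.hypot(P[:,0]-.467,P[:,1]+.315)<.075
rect("hubtop",P[near&(abs(P[:,2]-.039)<.002)]); rect("handle",P[near&(P[:,2]>.012)&(P[:,2]<.05)])
E
```

```text
7.5917 [ 0.46939318 -0.31330506  0.17000478] [-6.53439686e-01  3.62015271e-01  1.52313982e+00 -3.65300834e-05
  1.25642428e+00 -2.30261058e+00] [ 0.48409369 -0.20679126  0.17396022]
hubtop 691 rect [ 453.6 -314.6] [63.7 32.1] 5.04 mean [ 468.7 -313.2] z [38.1 39.4 40.4]
handle 1615 rect [ 469.5 -313.2] [111.8  32.1] 4.73 mean [ 467.2 -313.4] z [26.7 35.  40.2]
```

View pics/w2.png

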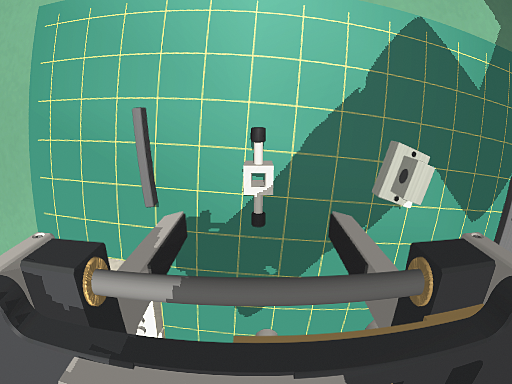

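Two opposite wrist views agree within 0.3 mm, so calibration bias is negligible. I'll grasp the handle.

```bash
python3 - <<'E'
from h import *
q=down(np.deg2rad(184.6))
env.line_to([.4694,-.3133,.010],q,rate=0.15)
env.command_gripper(0.025,20); print(env.get_gripper_width(),env.get_t())
env.line_to([.4694,-.3133,.14],rate=0.2)
q=down(np.deg2rad(178.1))
env.move_to([.4759,.1205,.11],q); env.wait(0.1)
print(env.get_t(),env.get_tcp_pos(),env.get_gripper_width(),env.get_force())
p,d,K,C=look("wrist"); np.savez("w3.npz",p=p,d=d,K=K,C=C); cv2.imwrite("pics/w3.png",p[:,:,::-1])
p,d,K,C=look("top"); cv2.imwrite("pics/t3.png",cv2.resize(p[140:280,90:290,::-1],None,fx=3,fy=3))
E
```

```text
0.031601006234113826 9.7833
12.2833 [0.47620473 0.11976912 0.1099877 ] 0.03182089599106969 [ 1.34186572 -0.11723387 -1.84502673]
```

View pics/w3.png

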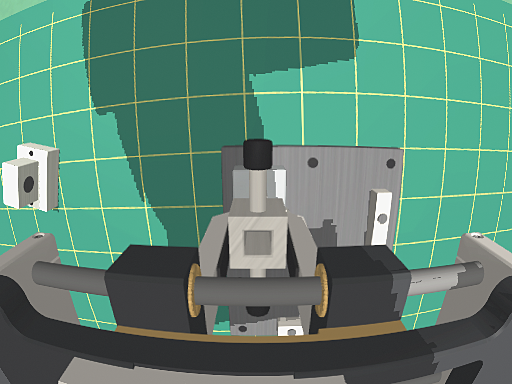

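Handle is held level and aligned with the fixture, hub top centred near (258,240). I'll check its in-hand offset.

```bash
python3 - <<'E'
from h import *
w=np.load("w3.npz"); P,uv=cloud("wrist",w["d"],w["K"],w["C"],np.ones(w["d"].shape,bool))
T=np.linalg.inv(w["C"]@np.linalg.inv(np.array(env.camera_model("wrist")["T_tool_cam"])))
Q=P@T[:3,:3].T+T[:3,3]
s=(uv[:,1]<275)&(uv[:,1]>205)&(abs(uv[:,0]-258)<45)&(abs(Q[:,1])<.0165)
t=Q[s]; print(np.histogram(t[:,2],bins=np.arange(-.04,.05,.004)))
h=t[abs(t[:,2]+.029)<.003]; rect("hub tool",h)
s=(uv[:,1]<175)&(uv[:,1]>135)&(abs(uv[:,0]-258)<20)&(Q[:,2]<.0); print("arm end tool x max",Q[s][:,0].max(),np.median(Q[s][:,1]))
print(env.get_tcp_pos())
E
```

```text
(array([  54,   41, 2424,  275,  379,  181,  182,   86,   45,   57,   61,
         28,    0,    0,    0,    0,    0,    0,    0,    0,    0,    0]), array([-4.00000000e-02, -3.60000000e-02, -3.20000000e-02, -2.80000000e-02,
       -2.40000000e-02, -2.00000000e-02, -1.60000000e-02, -1.20000000e-02,
       -8.00000000e-03, -4.00000000e-03, -3.46944695e-17,  4.00000000e-03,
        8.00000000e-03,  1.20000000e-02,  1.60000000e-02,  2.00000000e-02,
        2.40000000e-02,  2.80000000e-02,  3.20000000e-02,  3.60000000e-02,
        4.00000000e-02,  4.40000000e-02,  4.80000000e-02]))
hub tool 2582 rect [-0.1 -0.1] [32.8 33.2] 89.92 mean [ 1.  -0.3] z [-30.5 -29.4 -27.8]
arm end tool x max 0.05627683066379896 -0.0004613567814398811
[0.47609534 0.11993452 0.1099854 ]
```

Handle is centred in the grip within 0.1 mm. I'll insert it.

```bash
python3 - <<'E'
from h import *
X,Y=.4759,.1205
print(env.line_to([X,Y,.082],rate=0.1)); env.wait(.2); print(env.get_tcp_pos(),env.get_force())
r=env.line_to([X,Y,.0505],rate=0.03,threshold=6)
print(r,env.get_tcp_pos(),env.get_force(),env.get_t(),env.get_gripper_width())
E
```

```text
False
[0.47623247 0.12053106 0.0826026 ] [-0.6646981  -0.26087826 -2.54860833]
False [0.47600239 0.12052793 0.05068085] [ 0.18527829  0.12544051 -1.60582157] 14.2167 0.032061903482422466
```

```bash
python3 - <<'E'
from h import *
env.command_gripper(0.055,20); env.wait(.1)
x,y,z=env.get_tcp_pos()
env.line_to([x,y,.15],rate=0.25); env.wait(.3)
p,d,K,C=look("wrist"); cv2.imwrite("pics/w4.png",p[:,:,::-1])
P,uv=cloud("wrist",d,K,C,np.ones(d.shape,bool))
near=np.hypot(P[:,0]-.476,P[:,1]-.1205)<.07
rect("handle",P[near&(P[:,2]>.05)&(P[:,2]<.09)]); rect("hubtop",P[near&(P[:,2]>.0755)&(P[:,2]<.09)])
n2=np.hypot(P[:,0]-.476,P[:,1]-.1205)<.0185; print(np.histogram(P[n2&(P[:,2]>.06)][:,2],bins=np.arange(.06,.1,.002)))
p,d,K,C=look("side"); cv2.imwrite("pics/s4.png",cv2.resize(p[90:190,140:300,::-1],None,fx=4,fy=4))
print(env.get_t())
E
```

```text
handle 2578 rect [475.8 120.4] [ 31.9 110.9] 88.55 mean [473.4 120.5] z [67.  74.5 80.2]
hubtop 1143 rect [476.1 120.6] [ 31.6 108.2] 87.16 mean [475.5 120.4] z [76.  79.3 80.5]
(array([  3,  20,   6,  59,  43, 113,  49,  14,  41, 732, 190,   0,   0,
         0,   0,   0,   0,   0,   0,   0]), array([0.06 , 0.062, 0.064, 0.066, 0.068, 0.07 , 0.072, 0.074, 0.076,
       0.078, 0.08 , 0.082, 0.084, 0.086, 0.088, 0.09 , 0.092, 0.094,
       0.096, 0.098, 0.1  ]))
15.8333
```

View pics/w4.png

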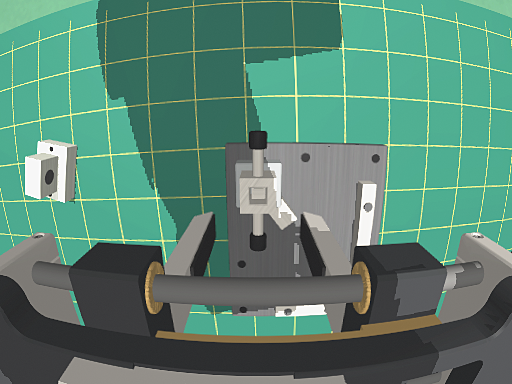

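View pics/s4.png

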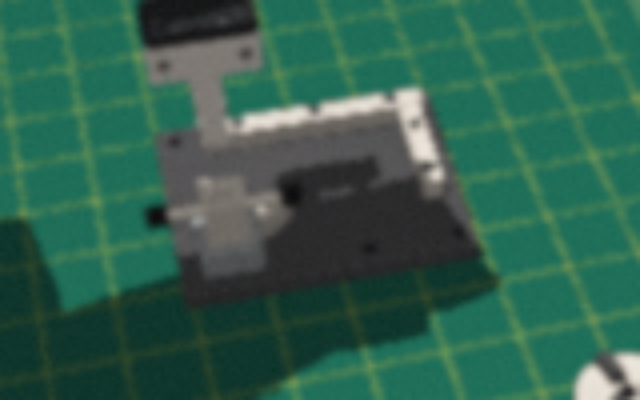

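Handle is seated: hub top is 79.3 mm (79 expected) and its centre is within 0.2 mm of the shaft. On to the block.

```bash
python3 - <<'E'
from h import *
env.move_to([.451,-.138,.19],down(np.deg2rad(165.4))); env.wait(0.15)
p,d,K,C=look("wrist"); cv2.imwrite("pics/w5.png",p[:,:,::-1])
P,uv=cloud("wrist",d,K,C,np.ones(d.shape,bool))
near=np.hypot(P[:,0]-.451,P[:,1]+.138)<.06
rect("rib",P[near&(P[:,2]>.05)&(P[:,2]<.075)]); rect("ribtop",P[near&(P[:,2]>.0605)&(P[:,2]<.075)]); rect("all",P[near&(P[:,2]>.02)&(P[:,2]<.08)])
print(env.get_t(),env.get_joint_pos(),env.get_tcp_pos())
E
```

```text
rib 1064 rect [ 452.3 -136.6] [25.6 45.9] 75.48 mean [ 451.3 -136.1] z [61.9 63.4 64.6]
ribtop 1037 rect [ 452.3 -136.7] [25.3 45.8] 75.91 mean [ 451.8 -136.3] z [62.2 63.5 64.6]
all 2489 rect [ 452.6 -136.7] [49.5 71.1] 76.36 mean [ 448.2 -135.4] z [26.4 28.5 64.3]
17.0583 [-3.72648472e-01  1.39330729e-01  1.75447922e+00  5.14862215e-05
  1.24806855e+00 -1.69034690e+00] [ 0.45126773 -0.13709522  0.18982135]
```

View pics/w5.png

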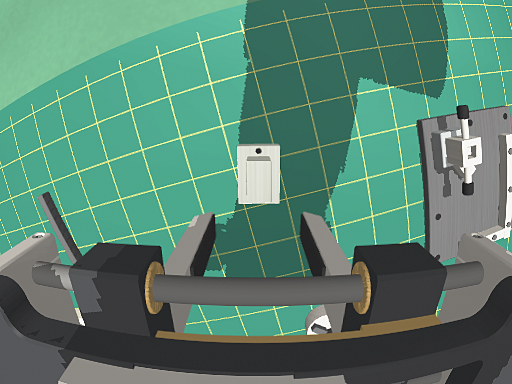

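```bash
python3 - <<'E'
from h import *
env_=None
w=np.load("w0.npz"); P,uv=cloud("wrist",w["d"],w["K"],w["C"],np.ones(w["d"].shape,bool))
f=P[(P[:,2]>.0345)&(P[:,2]<.0395)&(P[:,1]>.12)&(P[:,1]<.27)&(P[:,0]>.46)]
for yaw in (-1.8,-2.0,-2.2):
    a=np.deg2rad(yaw); Rm=np.array([[np.cos(a),np.sin(a)],[-np.sin(a),np.cos(a)]])
    q=f[:,:2]@Rm.T; s=Rm@[.4759,.1205]; q=q-s
    q=q[np.hypot(q[:,0],q[:,1])>.06]
    L=q[(q[:,0]<.11)&(q[:,1]>.08)]; S=q[(q[:,1]<.09)&(q[:,0]>.1)]
    print(yaw,len(L),len(S),"long y",np.round(np.percentile(L[:,1],[1,5,50,95,99])*1000,1),"short x",np.round(np.percentile(S[:,0],[1,5,50,95,99])*1000,1),"slope",np.rad2deg(np.polyfit(L[:,0],L[:,1],1)[0]))
    print("  long x",np.round(np.percentile(L[:,0],[.5])*1000,1),"short y",np.round(np.percentile(S[:,1],[.5])*1000,1))
# plate edges
b=P[(abs(P[:,2]-.019)<.003)]
E
python3 - <<'E'
import sys; sys.path.insert(0,'.')
from h import *
X,Y=.4523,-.1367
q=down(np.deg2rad(165.8))
env.line_to([X,Y,.003+.0275],q,rate=0.15)
env.command_gripper(0.02,30); print(env.get_gripper_width(),env.get_tcp_pos(),env.get_t(),env.get_force())
env.line_to([X,Y,.14],rate=0.2); print(env.get_t(),env.get_force(),env.get_gripper_width())
E
```

```text
-1.8 1148 782 long y [109.9 110.6 117.7 125.2 126.2] short x [149.7 150.1 157.4 165.1 165.6] slope -0.05436108907952129
  long x [0.7] short y [20.9]
-2.0 1156 775 long y [110.1 110.8 117.9 125.5 126.3] short x [149.5 149.9 157.2 165.  165.5] slope 0.07381739384879965
  long x [0.3] short y [21.4]
-2.2 1162 773 long y [110.3 111.  118.1 125.7 126.6] short x [149.2 149.7 157.  164.9 165.3] slope 0.3546192593375748
  long x [-0.1] short y [22.]
0.025577435287723556 [ 0.45238178 -0.13671304  0.03065317] 18.8333 [-0.98542702  1.2914544   2.32504428]
19.5333 [-0.37299581  0.69136435 -3.42046468] 0.02590115722197601
```

```bash
cat >> h.py <<'E'
YF=np.deg2rad(-1.9); RF=np.array([[np.cos(YF),-np.sin(YF)],[np.sin(YF),np.cos(YF)]])
def fx(x,y): return np.array([.4759,.1205])+RF@np.array([x,y])
HOME=np.array([.1145,.085])
E
python3 - <<'E'
from h import *
q=down(YF+np.pi)
a=fx(*(HOME-[.008,.008])); print(fx(*HOME))
env.move_to([*a,.14],q); env.wait(.1)
T=np.eye(4);T[:3,:3]=R.from_quat(env.get_eef_rot()).as_matrix();T[:3,3]=env.get_tcp_pos();T=np.linalg.inv(T)
p,d,K,C=look("wrist"); cv2.imwrite("pics/w6.png",p[:,:,::-1])
P,uv=cloud("wrist",d,K,C,np.ones(d.shape,bool)); Q=P@T[:3,:3].T+T[:3,3]
s=(np.hypot(Q[:,0],Q[:,1])<.045)&(Q[:,2]>-.04)&(Q[:,2]<.035)&(uv[:,1]<280)
rect("rib",Q[s&(abs(Q[:,2]+.0325)<.003)&(abs(Q[:,1])<.0125)]); rect("foot",Q[s&(abs(Q[:,2]-.0035)<.002)]); rect("all",Q[s&(Q[:,2]>.000)&(Q[:,2]<.02)])
print(env.get_t(),env.get_force(),env.get_tcp_pos(),env.get_gripper_width())
E
```

```text
[0.59315524 0.201657  ]
rib 3339 rect [ 1.5 -0. ] [43.6 24.9] 0.01 mean [ 3.2 -0.1] z [-33.7 -32.7 -31.7]
foot 2326 rect [ 0.  -0.3] [70.3 50.5] 0.11 mean [24.  -0.2] z [2.2 3.3 4.4]
all 2649 rect [ 0.  -0.3] [70.3 50.5] 0.06 mean [25.2 -0.3] z [ 2.2  3.4 12.9]
21.0167 [ 0.57035222  0.57342375 -2.42622628] [0.58510898 0.19270979 0.14019139] 0.02586011227872675
```

View pics/w6.png

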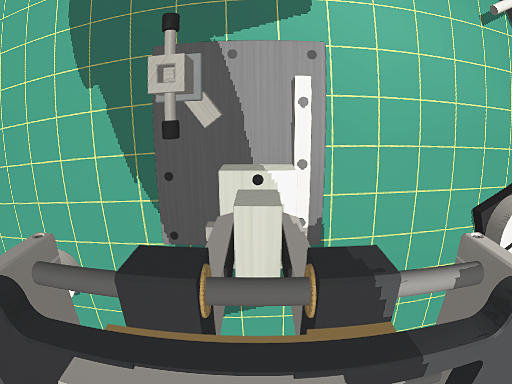

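Block is held centred and square (0.1°), and clear of the handle and nose. I'll lower it onto the plate.

```bash
python3 - <<'E'
from h import *
a=fx(*(HOME-[.008,.008])); print(a)
env.line_to([*a,.056],rate=0.12); env.wait(.2); print(env.get_tcp_pos(),env.get_force())
r=env.line_to([*a,.0445],rate=0.02,threshold=4); print(r,env.get_tcp_pos(),env.get_force(),env.get_t())
E
```

```text
[0.5848944  0.19392664]
[0.58523594 0.19401748 0.05678296] [-0.25051092 -0.13722328 -3.31099774]
True [0.58497831 0.1939577  0.04656457] [0.59675652 0.26657911 4.30195215] 22.55
```

Contact came at z = 0.0466 (0.0467 expected). Now I'll push onto each fence.

```bash
python3 - <<'E'
from h import *
def st(t): print(t,np.round((RF.T@(np.array(env.get_tcp_pos()[:2])-[.4759,.1205])-HOME)*1000,2),env.get_tcp_pos()[2].round(4),"F fixture",(RF.T@env.get_force()[:2]).round(2),env.get_force()[2].round(2),round(env.get_t(),2))
z=.0467; st("0")
r=env.line_to([*fx(*(HOME+[-.008,.006])),z],rate=0.015,threshold=5); print(r); st("long")
x,y=RF.T@(np.array(env.get_tcp_pos()[:2])-[.4759,.1205])
r=env.line_to([*fx(HOME[0]+.006,y),z],rate=0.015,threshold=5); print(r); st("short")
env.wait(.3); st("rest")
E
```

```text
0 [-7.92 -7.97] 0.0466 F fixture [0.59 0.29] 4.3 22.55
True
long [-8.    0.98] 0.0466 F fixture [-1.73 -2.25] 5.54 23.21
True
short [-0.31  0.98] 0.0466 F fixture [-3.26 -0.3 ] 6.82 23.81
rest [-0.33  0.96] 0.0466 F fixture [-2.83 -1.68] 6.21 24.11
```

```bash
python3 - <<'E'
from h import *
def loc(): return RF.T@(np.array(env.get_tcp_pos()[:2])-[.4759,.1205])
def st(t): print(t,np.round((loc()-HOME)*1000,2),env.get_tcp_pos()[2].round(4),"F fixture",(RF.T@env.get_force()[:2]).round(2),env.get_force()[2].round(2),round(env.get_t(),2),env.get_gripper_width().round(4))
p0=loc()
for k in (.001,.002,.003,.004):
    env.line_to([*fx(*(p0+k)),.0467],rate=0.01); env.wait(.25); st(k)
    F=RF.T@env.get_force()[:2]
    if F[0]<-12 and F[1]<-12: break
E
```

```text
Traceback (most recent call last):
AttributeError: 'float' object has no attribute 'round'
```

```bash
cat >> h.py <<'E'
def loc(): return RF.T@(np.array(env.get_tcp_pos()[:2])-[.4759,.1205])
def st(t): print(t,np.round((loc()-HOME)*1000,2),env.get_tcp_pos()[2].round(4),"F fixture",(RF.T@env.get_force()[:2]).round(2),env.get_force()[2].round(2),round(env.get_t(),2),round(env.get_gripper_width(),4),"dyaw",np.rad2deg(R.from_quat(env.get_eef_rot()).as_matrix()[1,0]).round(2))
E
python3 - <<'E'
from h import *
st("now")
# base: contact at (-.33,+.96)mm
p0=HOME+np.array([-.33,.96])*1e-3
for k in (.002,.003,.004):
    env.line_to([*fx(*(p0+k)),.0467],rate=0.01); env.wait(.25); st(k)
    F=RF.T@env.get_force()[:2]
    if F[0]<-12 and F[1]<-12: break
E
```

```text
now [-0.16  1.15] 0.0467 F fixture [-10.65  -8.05] 11.01 24.67 0.026 dyaw 1.88
0.002 [0.03 1.21] 0.0468 F fixture [-18.45 -14.16] 18.62 25.21 0.0256 dyaw 1.9
```

Both fences are loaded (about 18 N and 14 N). I'll check the block's pose and the handle visually.

```bash
python3 - <<'E'
from h import *
env.wait(.3); st("rest")
p,d,K,C=look("wrist"); cv2.imwrite("pics/w7.png",p[:,:,::-1])
P,uv=cloud("wrist",d,K,C,np.ones(d.shape,bool))
c=fx(*HOME); L=np.c_[(P[:,:2]-c)@RF,P[:,2]-.019]
s=(uv[:,1]<280)
def plane(t,m,):
    q=L[m]; A=np.c_[q[:,:2],np.ones(len(q))]; k=np.linalg.lstsq(A,q[:,2],rcond=None)[0]; print(t,len(q),"slope",k[:2].round(4),"z",np.median(q[:,2]).round(4))
m=s&(abs(L[:,2]-.024)<.003)&(abs(L[:,0])<.045)&(L[:,1]<.027)&(L[:,1]>-.04); plane("foot",m); rect("foot",L[m])
m=s&(abs(L[:,2]-.060)<.003)&(abs(L[:,0])<.03)&(abs(L[:,1])<.013); plane("rib",m)
n=np.hypot(P[:,0]-.476,P[:,1]-.1205)<.07; h=P[n&(P[:,2]>.05)&(P[:,2]<.09)]; rect("handle",h); rect("hubtop",h[np.hypot(h[:,0]-.476,h[:,1]-.1205)<.024][:]) 
hh=h[np.hypot(h[:,0]-.476,h[:,1]-.1205)<.017]; print(np.percentile(hh[:,2],[50,75,95]))
p,d,K,C=look("side"); cv2.imwrite("pics/s7.png",cv2.resize(p[90:190,140:300,::-1],None,fx=4,fy=4))
p,d,K,C=look("top"); cv2.imwrite("pics/t7.png",p[:,:,::-1])
E
```

```text
rest [0.   1.22] 0.0468 F fixture [-17.91 -14.92] 17.93 25.51 0.026 dyaw 1.9
foot 2400 slope [ 0.0051 -0.006 ] z 0.0248
foot 2400 rect [-0.4  0.8] [69.9 50.3] 0.07 mean [-24.4   0.7] z [23.5 24.8 26. ]
rib 3369 slope [ 0.0004 -0.0052] z 0.0607
handle 5554 rect [489.6 120.1] [33.9 84.7] 87.96 mean [485.6 123.7] z [57.2 74.2 80.2]
hubtop 4279 rect [476.  120.5] [33.9 47.8] 87.96 mean [477.8 124.3] z [55.8 77.9 80.3]
[0.07880165 0.07958848 0.08042527]
```

View pics/w7.png

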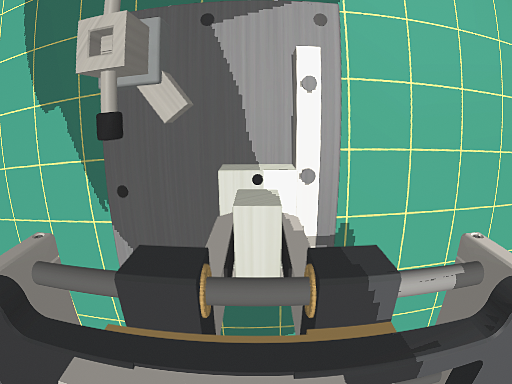

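View pics/s7.png

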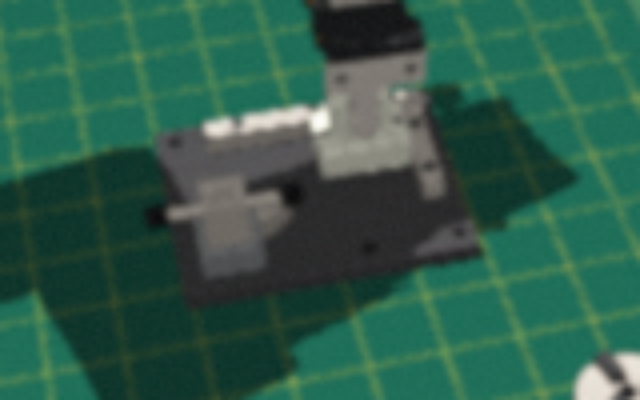

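View pics/t7.png

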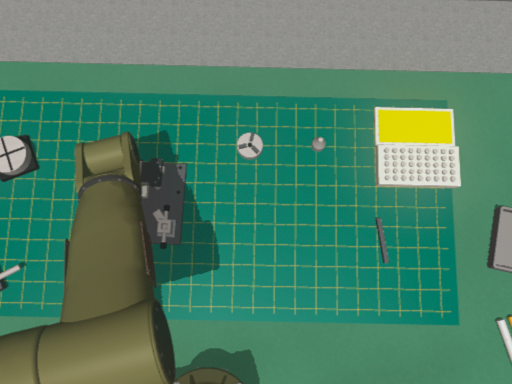

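```bash
python3 - <<'E'
from h import *
st("final"); print(env.get_dq().round(4)); env.finish_job()
E
```

```text
final [0.01 1.22] 0.0468 F fixture [-19.11 -15.7 ] 17.75 25.66 0.0256 dyaw 1.9
[ 0.0002  0.0007 -0.0007  0.0003 -0.0004  0.0007]
the job is handed in; nothing more can be done
```

The handle is fully down on the shaft and released, and the block is in the corner, still gripped and pressed against both fences. I handed the job in at about 25.7 s of the 64 s allowed; no verdict is reported.

- **Handle:** after release its hub top measured 79.3 mm against 79 mm expected, and its centre was within about 0.2 mm of the shaft. A check during the final push showed it still seated there.
- **Block:** it lies flat (tilt 0.006 rad or less) and square to the fixture by about 0.1°. Its origin is within about 1 mm of my estimate of home. That estimate is off by about 1 mm in y, because contact with the long fence came 1 mm later than I had measured.
- **Push:** the last tool force readings were about 19 N towards the short fence and 16 N towards the long fence, with 18 N downwards. These are wrist readings; the force at each fence cannot be read directly. The arm was at rest.
- **Bystanders:** in the last top picture both chucks and the bar look unmoved (checked by eye only).

No check failed.

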